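# Seat the keyed drive sprocket on the gearmotor shaft

## Robot

A 6-joint arm with a two-finger parallel gripper is mounted at the origin on a cart in front of the work surface, level with it; the furniture and walls round the work are solid. World frame = base frame: x ahead of the robot, y to its left, z up, the work surface at z = 0. Lengths are in m, angles in degrees, forces in N, time in s.
With the tool pointing down it reaches from about 0.35 to 0.95 m from the base axis. Payload 17.4 kg.
Tool frame: the origin (TCP) lies on the centre line of the jaws, within the pads' length; the fingertips stand 8 mm ahead of it and the grasp point (between the pads) lies 11 mm behind it; z points along the fingers, y is the direction in which the jaws open and shut (so a half turn about z gives the same grasp; the last joint's range is limited). The gripper opens to 93 mm and grips with 3 to 60 N. Pads are 15 mm wide; open, the fingers measure 128 mm over their backs; the gripper's body (75 mm by 188 mm) begins 65 mm behind the grasp point.
Start: joints at [73.579, 6.646, 82.598, -0, 90.757, -2.166], TCP at [0.166, 0.654, 0.227] pointing down, gripper open.
Joint ranges: [-162.19, 162.19], [-47.58, 125.68], [4.15, 143.07], [-65.23, 245.23], [0.69, 171.88], [-170.13, 170.13]. Speed limits (degrees/s): [108.29, 108.29, 127.2, 180, 180, 180].

## Interface

Orientations are given as a 3x3 rotation matrix whose columns are the frame's x, y, z axes.
In Python, from station import robot, optics, order gives the robot as it stands.
- The arm moves only by the shell command python3 -m crank 'ROWS'. ROWS is JSON, a list of rows, each an object of numbers: "dx", "dy", "dz": the shift along the tool's x, y, z scaled (see below); "rx", "ry", "rz": the turn, a rotation vector about the tool's x, y, z scaled (see below); "hand": the closure, from 0 (fully open) to 1 (shut). A call has 1 to 5 rows; each row is the pose to reach, as a shift and turn from the pose commanded when the call began, along the tool's axes at that moment; what a row does not reach only later rows make up. The controller multiplies each number of a shift by 0.5 m and each number of a turn by 30 degrees. A row lasts 1/8 s, in which the tool goes at most 62.5 mm and 10.7 degrees, less where a joint would pass 70% of its speed; a pose out of reach is approached as far as the arm can. A call with a number of a shift or a turn outside -1 to 1 is refused whole. A call with a gripper value outside its range is refused whole. The fingers move at their own pace and stop on an object; the grip force is fixed at half the most. Time passes only in rows, so rows that repeat a pose let the fingers close. It gives the time, the measured TCP pose, the force and the opening at its end, in the units of the state.
- robot.read_state(): the state, without advancing time (a new reading comes with each control period).
- optics.read_camera(name): name is "side" or "top" or "wrist"; returns a dict with "pixels" (400x640x3 uint8, red, green, blue), "camera_matrix" (3x3 intrinsics, pixels), "camera_from_world" (4x4, takes a point from world to camera coordinates). Camera axes: x right, y down, z forward; pixel columns grow to the right and rows downward; lengths in m; the calibration is good to about 2 mm. A picture is of the moment at which its call begins. There is no depth.
- order.sign_off(): hands the job in, once; it reports no verdict.
The state is a dict: "clock": time; "qpos": joint angles; "joint_velocities": joint speeds; "joint_efforts": joint torques, N m; "ee_pos": TCP position; "ee_rot": TCP orientation; "contact_force": force on the tool from outside, world axes, zero at the start; "ft_torque": the same for the moment, N m; "opening": finger opening in m.
Only numpy, scipy, OpenCV 4.12 (cv2) and the standard library are available. Lean on these libraries where they do the work, as an engineer would, in place of code of your own. Each camera call takes 0.05 s, during which the arm holds its last target. There are 200 camera calls.

## Task

Fit the drive sprocket (the one with the tall boss and the keyway in its bore) on the gearmotor's upright output shaft: put it on boss upwards, turn it under light hand pressure until its keyway drops over the shaft's key, then press it straight down, against the stiff slinger ring, until it is fully home with the end of the boss flush with the end of the shaft, and let go. Feel your way and never force it, neither down nor round, and leave the idler sprocket, the padlock and the hand radio where they lie.

Things in the scene. Friction and masses are not known exactly. Their poses are not given: they have to be found in the camera images.
- sprocket: steel chain sprocket lying boss up, 0.3 to 0.6 kg: 16-tooth disc 93 mm across, z 0 to 10 mm; round boss 46 mm in diameter, z 10 to 40 mm (grip it across, in any direction). Bore 27 mm in diameter with one keyway 9.8 mm wide, cut to 17.8 mm from the axis over the full height. Origin: centre of the bore at the underside; z up out of the boss; x points to the keyway
- gearmotor: right-angle gearmotor lying on its side, too heavy to move: square gearbox 116 mm wide, 76 mm high, output shaft standing up from it; motor along +x to 210 mm from the shaft, terminal box on it (x from 96 mm, top at z 105 mm). Self-locking: the shaft does not turn by hand. Origin: on the shaft axis at worktop level; x points to the motor, z up
- shaft_end (a point): centre of the shaft's end face, 124 mm above the worktop. The shaft is 25 mm in diameter, its end chamfered 3 mm; the end of the sprocket's boss is flush with it when the sprocket is home
- key_top (a point): point on the shaft axis level with the key's top, 110 mm above the worktop. The key is 8 mm wide, stands 4 mm out of the shaft, runs from here down to z 88 mm; its top edges are chamfered 1 mm. It may point anywhere within 1.0 rad either side of the gearmotor's -x; this angle is not measured. The sprocket slides 14 mm down the plain shaft end, then rests on the key here until turned to let it drop
- shoulder (a point): point on the shaft axis level with the shaft's shoulder (34 mm in diameter), 84 mm above the worktop: the seat of the sprocket's underside when home
- slinger (a joint): black slinger ring round the shoulder, 51 mm in diameter, gripping it by an O-ring. 0: stands 4 mm proud of the shoulder, top 88 mm above the worktop; 0.004 (m): pushed down level with it. The sprocket pushes it down with about 10 N, its own weight included; it stays where it is left
- idler: bystander: flat idler sprocket of the same teeth, 93 mm across and 13 mm high, without a boss, a ball bearing in its middle; lies on the worktop; origin at the centre of its underside
- padlock: bystander: lock-out padlock lying flat, 76x38x20 mm; origin at its underside, shackle towards +x
- radio: bystander: black hand radio lying on its back, 58x187x33 mm; origin at the centre of its underside, long side along y
Not all that is in view belongs to the job. Of the things that look like the sprocket, the largest one is meant.

How it is judged (in metres and radians):
At the end, for the whole second after the job is handed in: the sprocket is on the shaft, boss up, keyway over the key, at rest, its underside within 2 mm of the shaft's shoulder (boss end flush with the shaft end within 2 mm), centred within 3 mm and level within 3 degrees (z of sprocket in the frame of gearmotor between 0.0815 and 0.0862 m and horizontal distance between sprocket and shaft_end below 0.003 m and angle between sprocket's own z axis and vertical below 0.06 rad and linear speed of sprocket below 0.01 m/s); the robot touches nothing.
It fails at once if the sprocket is pressed, dropped or wrenched against the gearmotor's shaft, key or ring with more than 40 N (contact force between sprocket and gearmotor above 40 N).
It fails at once if the idler sprocket is moved by more than 15 mm (distance of idler from where it was at the start of the episode above 0.015 m).
It fails at once if the padlock is moved by more than 15 mm (distance of padlock from where it was at the start of the episode above 0.015 m).
It fails at once if the hand radio is moved by more than 15 mm (distance of radio from where it was at the start of the episode above 0.015 m).
It also fails if it takes over 72 s, if anything falls off the work surface, if the arm or the gripper's body presses on something with over 40 N, if the wrist force passes 120 N, or if a joint passes its speed limit or range.

## Working session

There is one attempt and no reset: what is moved stays moved. The work goes in short steps, Python scripts to look and compute and a shell command to move; the robot and the scene stay as the last step left them, time stands still between calls to the robot, and variables do not carry over. Pictures are saved under pics/ and viewed, about 8 in all and at most 12, crops included, and the job is handed in when it is done.

```bash
ls; mkdir -p pics
cat > h.py <<'E'
import numpy as np,cv2
from station import robot,optics,order
def cam(n,f=None):
    d=optics.read_camera(n)
    if f: cv2.imwrite('pics/'+f,d['pixels'][:,:,::-1])
    return d
def ray(d,u,v,z):
    K=np.array(d['camera_matrix']);T=np.array(d['camera_from_world'])
    R,t=T[:3,:3],T[:3,3];c=-R.T@t
    r=R.T@np.linalg.inv(K)@np.array([u,v,1.]);return c+r*(z-c[2])/r[2]
def proj(d,p):
    K=np.array(d['camera_matrix']);T=np.array(d['camera_from_world'])
    q=K@(T[:3,:3]@np.array(p)+T[:3,3]);return q[:2]/q[2]
E
python3 - <<'E'
from h import *
import pickle
D={}
for n in('top','side','wrist'): D[n]=cam(n)
pickle.dump(D,open('d0.pkl','wb'))
cv2.imwrite('pics/a.png',D['top']['pixels'][:,:,::-1]); cv2.imwrite('pics/b.png',D['side']['pixels'][:,:,::-1])
for n in D:
    T=np.array(D[n]['camera_from_world']);print(n,-T[:3,:3].T@T[:3,3],D[n]['camera_matrix'])
s=robot.read_state();print(s)
E
```

```text
pics
top [0.19888408 0.00690855 1.37937448] [[483.46862798   0.         312.08279463]
 [  0.         483.46862798 200.0132713 ]
 [  0.           0.           1.        ]]
side [ 0.36795036 -1.36958432  0.81701282] [[514.0600375    0.         322.45872181]
 [  0.         514.0600375  197.10073772]
 [  0.           0.           1.        ]]
wrist [0.0961564  0.67329321 0.38353156] [[281.65472515   0.         319.9730174 ]
 [  0.         281.65472515 199.06880182]
 [  0.           0.           1.        ]]
{'clock': 0.15, 'qpos': array([ 7.35804309e+01,  6.66610792e+00,  8.26262628e+01,  9.33384259e-04,
        9.07544064e+01, -2.16660233e+00]), 'joint_velocities': array([ 0.05549473, -0.04300103, -0.14883345, -0.03381643, -0.13870525,
        0.06818651]), 'joint_efforts': array([-2.25182252e-03, -7.21765065e+01, -6.22947192e+01,  7.77905085e-02,
        2.24329066e-02, -7.82111715e-05]), 'ee_pos': array([0.16616206, 0.6540876 , 0.2261023 ]), 'ee_rot': array([[-9.69218208e-01,  2.46203177e-01, -2.46399696e-04],
       [ 2.46203296e-01,  9.69217897e-01, -7.78513424e-04],
       [ 4.71425164e-05, -8.15213803e-04, -9.99999667e-01]]), 'contact_force': array([ 0.12177956, -0.43591503,  0.34897735]), 'ft_torque': array([-0.00689897, -0.02026336, -0.005438  ]), 'opening': 0.09312306677863795}
```

View pics/a.png

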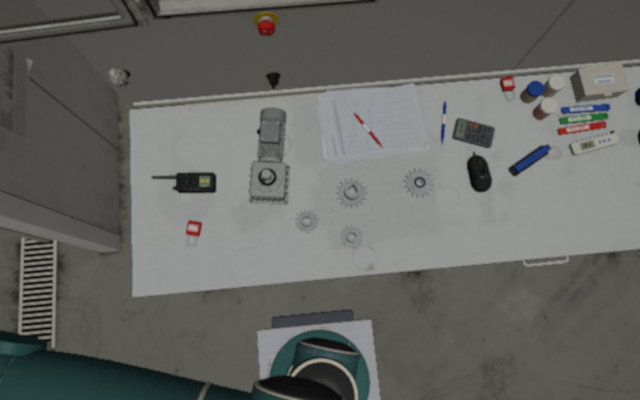

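View pics/b.png

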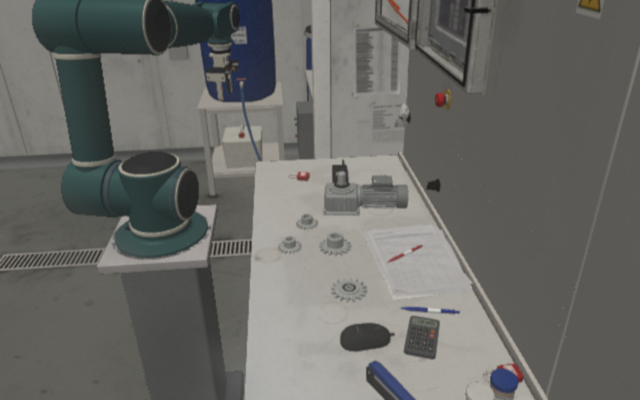

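Top view: sprocket at about (351,192), idler at (418,182), two smaller lookalikes at (307,221) and (351,237), and the gearmotor shaft at about (267,177) with the motor pointing up-image. The side view agrees, with the sprocket at (335,243) and the shaft at (341,178).

Run:
```python
from h import *
import pickle
D=pickle.load(open('d0.pkl','rb'));t=D['top'];s=D['side']
print('spr boss top',ray(t,351,190,.04),'base',ray(t,351.5,193,.01))
print('shaft',ray(t,267,176,.124),'motor end',ray(t,273,108,.1))
print('side: boss',ray(s,335,237,.04),'shaft',ray(s,341,172,.124))
print('idler',ray(t,418,182,.013),'small',ray(t,307,221,.02),ray(t,351,237,.02))
a=t['pixels'][150:250,230:390,::-1]
a=cv2.resize(a,None,fx=5,fy=5,interpolation=cv2.INTER_CUBIC);cv2.imwrite('pics/c.png',a)
```

```text
spr boss top [ 0.50789407 -0.14020286  0.04      ] base [ 0.50576029 -0.14394906  0.01      ]
shaft [0.54791485 0.0894266  0.124     ] motor end [0.7512442  0.05936442 0.1       ]
side: boss [ 0.51146393 -0.15444006  0.04      ] shaft [0.55970595 0.0916565  0.124     ]
idler [ 0.51980253 -0.34068382  0.013     ] small [ 0.43385981 -0.00735598  0.02      ] [ 0.37649468 -0.12718349  0.02      ]
```

View pics/c.png

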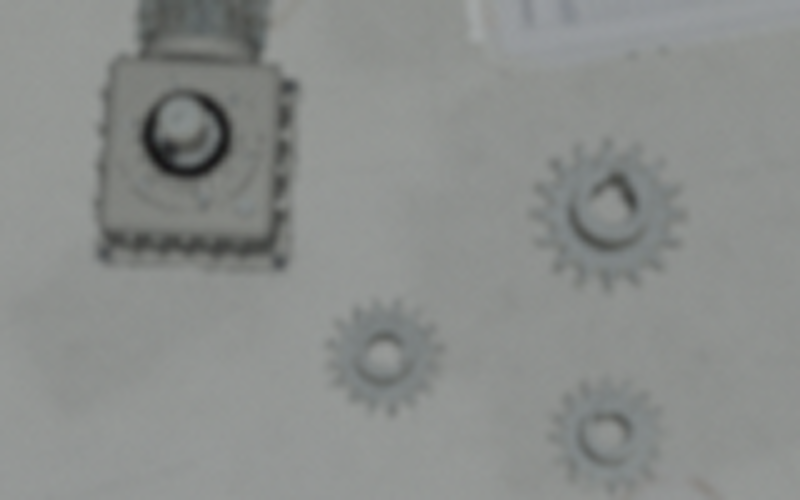

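Crop: the sprocket's boss is centred near (606,210), with its keyway towards the upper right (world about -30°). A dark mark at the shaft's lower left (168,148) may be the key, so I'll look at it from close by.

```bash
R='x'
python3 -m crank '[{"dx":-0.36,"dy":-0.3},{"dx":-0.36,"dy":-0.3},{"dx":-0.36,"dy":-0.3},{"dx":-0.36,"dy":-0.3},{"dx":-0.36,"dy":-0.3}]' && python3 -m crank '[{"dx":-0.36,"dy":-0.3},{"dx":-0.36,"dy":-0.3},{"dx":-0.36,"dy":-0.3},{"dx":-0.36,"dy":-0.3},{"dx":-0.36,"dy":-0.3}]' && python3 -m crank '[{"dx":-0.36,"dy":-0.3},{"dx":-0.36,"dy":-0.3},{"dx":-0.36,"dy":-0.3},{"dx":-0.36,"dy":-0.3},{"dx":-0.36,"dy":-0.3}]'
python3 - <<'E'
from h import *
import pickle
w=cam('wrist','w1.png');pickle.dump(w,open('w1.pkl','wb'))
s=robot.read_state();print(s['clock'],s['qpos'].round(1),s['ee_pos'],s['ee_rot'].round(3))
T=np.array(w['camera_from_world']);print(T.round(3),-T[:3,:3].T@T[:3,3],proj(w,s['ee_pos']),proj(w,[.55,.09,.124]))
E
```

```text
0.2 [73.6  6.7 82.6 -0.  90.8 -2.2] [0.16621039 0.65408216 0.22621554] [[-0.969  0.246 -0.   ]
 [ 0.246  0.969 -0.001]
 [ 0.    -0.001 -1.   ]]
[[ 0.245  0.97  -0.    -0.676]
 [ 0.936 -0.236  0.263 -0.032]
 [ 0.255 -0.064 -0.965  0.389]
 [ 0.     0.     0.     1.   ]] [0.09615773 0.67329802 0.38363152] [317.57486498 246.35252573] [  2.98143607 543.74063376]invalid input
```

View pics/w1.png

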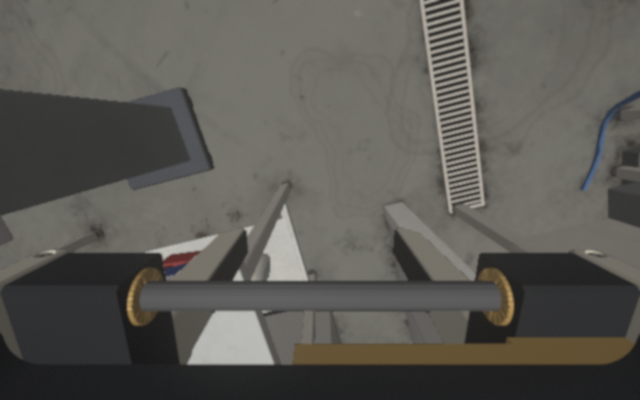

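The picture (4th) shows only floor and the gripper, because the move was refused. Its lower half is blocked by the gripper. I'll retry with full rows.

```bash
python3 -m crank '[{"dx":-0.36,"dy":-0.3,"dz":0,"rx":0,"ry":0,"rz":0,"hand":0},{"dx":-0.36,"dy":-0.3,"dz":0,"rx":0,"ry":0,"rz":0,"hand":0},{"dx":-0.36,"dy":-0.3,"dz":0,"rx":0,"ry":0,"rz":0,"hand":0},{"dx":-0.36,"dy":-0.3,"dz":0,"rx":0,"ry":0,"rz":0,"hand":0},{"dx":-0.36,"dy":-0.3,"dz":0,"rx":0,"ry":0,"rz":0,"hand":0}]'
```

```text
clock: 0.82
ee_pos: [0.3052, 0.4626, 0.227]
ee_rot: [[-0.968, 0.249, 0.001], [0.249, 0.968, 0.0], [-0.001, 0.0, -1.0]]
contact_force: [1.2, 0.9, -0.7]
opening: 0.0928
```

```bash
python3 -m crank '[{"dx":-0.36,"dy":-0.3,"dz":0,"rx":0,"ry":0,"rz":0,"hand":0},{"dx":-0.36,"dy":-0.3,"dz":0,"rx":0,"ry":0,"rz":0,"hand":0},{"dx":-0.36,"dy":-0.3,"dz":0,"rx":0,"ry":0,"rz":0,"hand":0},{"dx":-0.36,"dy":-0.3,"dz":0,"rx":0,"ry":0,"rz":0,"hand":0},{"dx":-0.36,"dy":-0.3,"dz":0,"rx":0,"ry":0,"rz":0,"hand":0}]' && python3 -m crank '[{"dx":-0.36,"dy":-0.3,"dz":0,"rx":0,"ry":0,"rz":0,"hand":0},{"dx":-0.36,"dy":-0.3,"dz":0,"rx":0,"ry":0,"rz":0,"hand":0},{"dx":-0.36,"dy":-0.3,"dz":0,"rx":0,"ry":0,"rz":0,"hand":0},{"dx":-0.36,"dy":-0.3,"dz":0,"rx":0,"ry":0,"rz":0,"hand":0},{"dx":-0.36,"dy":-0.3,"dz":0,"rx":0,"ry":0,"rz":0,"hand":0}]'
python3 - <<'E'
from h import *
import pickle
w=cam('wrist','w2.png');pickle.dump(w,open('w2.pkl','wb'))
s=robot.read_state();print(s['clock'],s['qpos'].round(1),s['ee_pos'])
print(proj(w,[.55,.09,.124]))
E
```

```text
clock: 1.45
ee_pos: [0.4424, 0.2734, 0.2265]
ee_rot: [[-0.968, 0.249, -0.0], [0.249, 0.968, -0.0], [0.0, -0.0, -1.0]]
contact_force: [-0.7, 0.6, 0.1]
opening: 0.0929
clock: 2.08
ee_pos: [0.5798, 0.0844, 0.2259]
ee_rot: [[-0.969, 0.248, -0.001], [0.248, 0.969, -0.0], [0.001, -0.0, -1.0]]
contact_force: [0.3, 1.4, 0.1]
opening: 0.0929
2.125 [  5.9  -4.5  93.9   0.   90.6 -69.8] [0.57908729 0.0856507  0.22606436]
[316.249831   169.69218451]
```

View pics/w2.png

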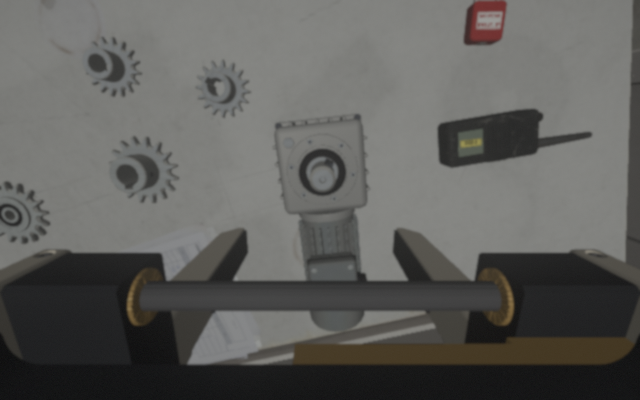

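The picture (5th) shows the gearbox with its shaft near (323,172) and the slinger as a black ring around it. I'll zoom in on the shaft to see the key.

Run:
```python
from h import *
import pickle
w=pickle.load(open('w2.pkl','rb'))
p=w['pixels'][:,:,::-1]
a=cv2.resize(p[140:205,285:360],None,fx=9,fy=9,interpolation=cv2.INTER_CUBIC)
a=np.clip(a.astype(float)*1.6,0,255).astype(np.uint8);cv2.imwrite('pics/d.png',a);print(a.shape)
print(ray(w,323,172,.124))
for z in(.124,.11,.088):
  print(z,proj(w,[.547,.085,z]))
```

```text
(585, 675, 3)
[0.55364405 0.09554503 0.124     ]
0.124 [310.21674206 167.89983099]
0.11 [310.69193354 165.67438632]
0.088 [311.35094396 162.58806999]
```

View pics/d.png

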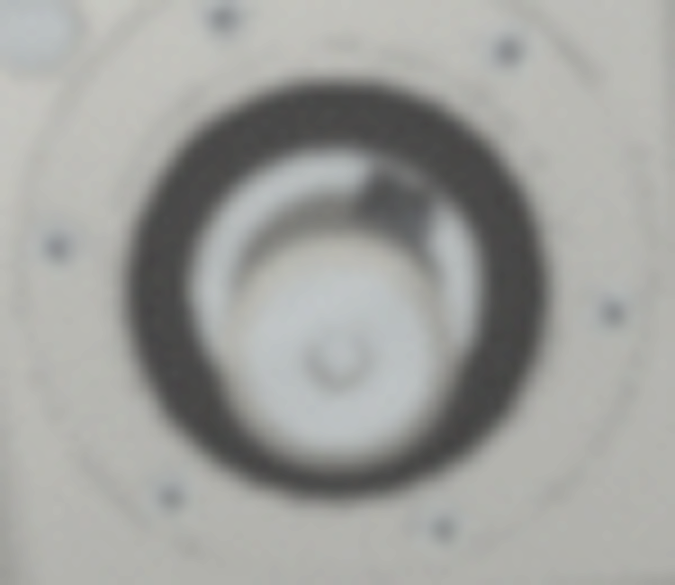

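The zoom (6th) shows the shaft end at crop (338,352), the slinger centre at (338,290), and the dark key about 30° right of image-up, which is roughly 136° in the world. Next I'll go above the sprocket and turn the wrist to leave room for the turn.

```bash
python3 - <<'E'
from h import *
import pickle
w=pickle.load(open('w2.pkl','rb'))
print(ray(w,322.5,179.1,.124),ray(w,322.5,172.2,.088))
c=ray(w,322.5,172.2,.088);k=ray(w,285+405/9,140+175/9,.088)-c;print(np.degrees(np.arctan2(k[1],k[0])),np.hypot(*k[:2]))
E
python3 -m crank '[{"dx":0.08,"dy":-0.49,"dz":0,"rx":0,"ry":0,"rz":1,"hand":0},{"dx":0.08,"dy":-0.49,"dz":0,"rx":0,"ry":0,"rz":1,"hand":0},{"dx":0.08,"dy":-0.49,"dz":0,"rx":0,"ry":0,"rz":1,"hand":0},{"dx":0.08,"dy":-0.49,"dz":0,"rx":0,"ry":0,"rz":1,"hand":0},{"dx":0.08,"dy":-0.49,"dz":0,"rx":0,"ry":0,"rz":1,"hand":0}]'
python3 -m crank '[{"dx":0,"dy":0,"dz":0.06,"rx":0,"ry":0,"rz":1,"hand":0},{"dx":0,"dy":0,"dz":0.06,"rx":0,"ry":0,"rz":1,"hand":0},{"dx":0,"dy":0,"dz":0.06,"rx":0,"ry":0,"rz":1,"hand":0}]'
python3 -m crank '[{"dx":0,"dy":0,"dz":0.06,"rx":0,"ry":0,"rz":1,"hand":0},{"dx":0,"dy":0,"dz":0.06,"rx":0,"ry":0,"rz":1,"hand":0},{"dx":0,"dy":0,"dz":0.06,"rx":0,"ry":0,"rz":1,"hand":0}]'
python3 -m crank '[{"dx":0,"dy":0,"dz":0.06,"rx":0,"ry":0,"rz":1,"hand":0},{"dx":0,"dy":0,"dz":0.06,"rx":0,"ry":0,"rz":1,"hand":0},{"dx":0,"dy":0,"dz":0.06,"rx":0,"ry":0,"rz":1,"hand":0}]'
python3 -m crank '[{"dx":0,"dy":0,"dz":0,"rx":0,"ry":0,"rz":1,"hand":0},{"dx":0,"dy":0,"dz":0,"rx":0,"ry":0,"rz":1,"hand":0},{"dx":0,"dy":0,"dz":0,"rx":0,"ry":0,"rz":1,"hand":0}]'
python3 - <<'E'
from h import *
import pickle
w=cam('wrist','w3.png');pickle.dump(w,open('w3.pkl','wb'))
s=robot.read_state();print(s['clock'],s['qpos'].round(1),s['ee_pos'])
print(proj(w,[.507,-.142,.04]))
E
```

```text
[0.56004071 0.09345327 0.124     ] [0.55977402 0.09385482 0.088     ]
135.6140926620402 0.015592828788482928
clock: 2.75
ee_pos: [0.4786, -0.1435, 0.227]
ee_rot: [[-0.714, 0.7, 0.001], [0.7, 0.714, -0.0], [-0.001, 0.0, -1.0]]
contact_force: [1.2, 0.3, 0.7]
opening: 0.093
clock: 3.12
ee_pos: [0.4802, -0.14, 0.1964]
ee_rot: [[-0.268, 0.963, -0.0], [0.963, 0.268, 0.001], [0.001, -0.0, -1.0]]
contact_force: [0.8, 0.4, 0.2]
opening: 0.0934
clock: 3.5
ee_pos: [0.4802, -0.14, 0.1664]
ee_rot: [[0.249, 0.968, -0.0], [0.968, -0.249, 0.001], [0.001, -0.0, -1.0]]
contact_force: [-0.0, -0.4, -0.6]
opening: 0.0932
clock: 3.88
ee_pos: [0.4802, -0.1399, 0.1363]
ee_rot: [[0.7, 0.714, -0.0], [0.714, -0.7, 0.001], [0.0, -0.001, -1.0]]
contact_force: [-0.9, -0.1, -0.1]
opening: 0.093
clock: 4.25
ee_pos: [0.4803, -0.14, 0.1367]
ee_rot: [[0.963, 0.269, 0.0], [0.269, -0.963, 0.001], [0.0, -0.0, -1.0]]
contact_force: [0.0, 0.2, 0.1]
opening: 0.0928
4.3 [-19.2 -13.4 110.2   0.   83.3  55.6] [ 0.48032944 -0.14006487  0.13666894]
[331.06522489 177.37774612]
```

View pics/w3.png

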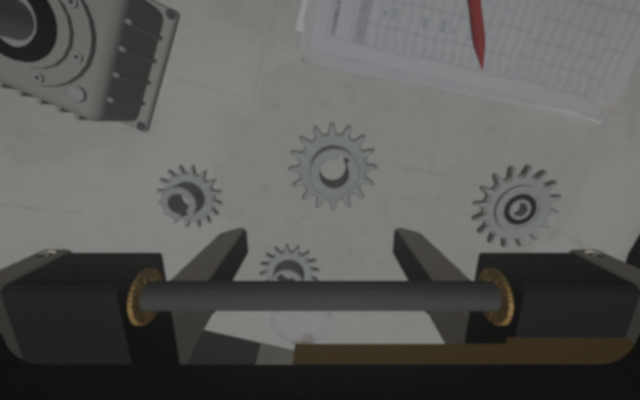

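The picture (7th) shows the sprocket centred near (333,167). I'll zoom in for its centre and keyway.

Run:
```python
from h import *
import pickle
w=pickle.load(open('w3.pkl','rb'))
p=w['pixels'][:,:,::-1]
a=cv2.resize(p[135:200,295:370],None,fx=9,fy=9,interpolation=cv2.INTER_CUBIC)
a=np.clip(a.astype(float)*1.5,0,255).astype(np.uint8);cv2.imwrite('pics/e.png',a)
```

```text
(no output)
```

View pics/e.png

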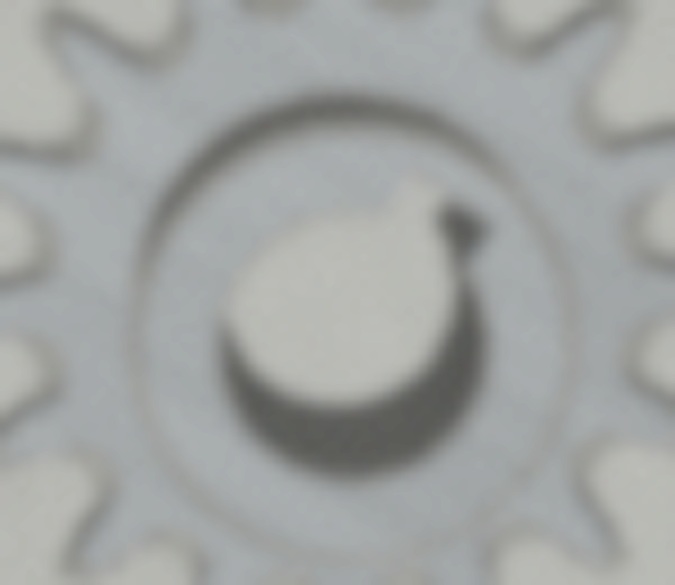

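The zoom (8th) puts the bore centre at crop (353,345) and the keyway about 33° clockwise of image-up, so it points to -18° in the world. The turn needed is about +153°.

Run:
```python
from h import *
import pickle
w=pickle.load(open('w3.pkl','rb'))
c=ray(w,334.2,173.3,.04);k=ray(w,295+445/9,135+205/9,.04)-c
print(c,np.degrees(np.arctan2(k[1],k[0])),np.hypot(*k[:2]))
s=robot.read_state();d=c-s['ee_pos'];print(s['ee_rot'].T@d/.5)
```

```text
[ 0.51140286 -0.14369682  0.04      ] -16.91409783468062 0.0167662093974525
[0.05801515 0.02336715 0.19334618]
```

```bash
python3 -m crank '[{"dx":0.058,"dy":0.023,"dz":0.1,"rx":0,"ry":0,"rz":0,"hand":0},{"dx":0.058,"dy":0.023,"dz":0.15,"rx":0,"ry":0,"rz":0,"hand":0},{"dx":0.058,"dy":0.023,"dz":0.2,"rx":0,"ry":0,"rz":0,"hand":0},{"dx":0.058,"dy":0.023,"dz":0.23,"rx":0,"ry":0,"rz":0,"hand":0},{"dx":0.058,"dy":0.023,"dz":0.23,"rx":0,"ry":0,"rz":0,"hand":0}]'
python3 -m crank '[{"dx":0,"dy":0,"dz":0,"rx":0,"ry":0,"rz":0,"hand":1},{"dx":0,"dy":0,"dz":0,"rx":0,"ry":0,"rz":0,"hand":1},{"dx":0,"dy":0,"dz":0,"rx":0,"ry":0,"rz":0,"hand":1},{"dx":0,"dy":0,"dz":0,"rx":0,"ry":0,"rz":0,"hand":1},{"dx":0,"dy":0,"dz":0,"rx":0,"ry":0,"rz":0,"hand":1}]'
python3 -m crank '[{"dx":0,"dy":0,"dz":0,"rx":0,"ry":0,"rz":0,"hand":1},{"dx":0,"dy":0,"dz":0,"rx":0,"ry":0,"rz":0,"hand":1},{"dx":0,"dy":0,"dz":0,"rx":0,"ry":0,"rz":0,"hand":1},{"dx":0,"dy":0,"dz":0,"rx":0,"ry":0,"rz":0,"hand":1},{"dx":0,"dy":0,"dz":0,"rx":0,"ry":0,"rz":0,"hand":1}]'
```

```text
clock: 4.92
ee_pos: [0.5106, -0.1446, 0.021]
ee_rot: [[0.962, 0.273, -0.001], [0.273, -0.962, 0.001], [-0.001, -0.001, -1.0]]
contact_force: [-0.4, 0.6, 0.2]
opening: 0.0931
clock: 5.55
ee_pos: [0.5107, -0.1457, 0.0217]
ee_rot: [[0.963, 0.271, 0.0], [0.271, -0.963, 0.0], [0.0, -0.0, -1.0]]
contact_force: [-2.4, 5.9, 1.8]
opening: 0.0472
clock: 6.18
ee_pos: [0.5107, -0.1456, 0.0217]
ee_rot: [[0.962, 0.271, -0.0], [0.271, -0.962, 0.0], [-0.0, -0.0, -1.0]]
contact_force: [-3.1, 3.1, 5.9]
opening: 0.0459
```

```bash
python3 -m crank '[{"dx":0,"dy":0,"dz":-0.05,"rx":0,"ry":0,"rz":0,"hand":1},{"dx":0,"dy":0,"dz":-0.15,"rx":0,"ry":0,"rz":0,"hand":1},{"dx":0,"dy":0,"dz":-0.25,"rx":0,"ry":0,"rz":0,"hand":1},{"dx":0,"dy":0,"dz":-0.35,"rx":0,"ry":0,"rz":0,"hand":1},{"dx":0,"dy":0,"dz":-0.4,"rx":0,"ry":0,"rz":0,"hand":1}]'
python3 -m crank '[{"dx":0.224,"dy":-0.433,"dz":0,"rx":0,"ry":0,"rz":-1,"hand":1},{"dx":0.224,"dy":-0.433,"dz":0,"rx":0,"ry":0,"rz":-1,"hand":1},{"dx":0.224,"dy":-0.433,"dz":0,"rx":0,"ry":0,"rz":-1,"hand":1},{"dx":0.224,"dy":-0.433,"dz":0,"rx":0,"ry":0,"rz":-1,"hand":1},{"dx":0.224,"dy":-0.433,"dz":0,"rx":0,"ry":0,"rz":-1,"hand":1}]'
python3 -m crank '[{"dx":0,"dy":0,"dz":0,"rx":0,"ry":0,"rz":-1,"hand":1},{"dx":0,"dy":0,"dz":0,"rx":0,"ry":0,"rz":-1,"hand":1},{"dx":0,"dy":0,"dz":0,"rx":0,"ry":0,"rz":-1,"hand":1}]'
python3 -m crank '[{"dx":0,"dy":0,"dz":0,"rx":0,"ry":0,"rz":-1,"hand":1},{"dx":0,"dy":0,"dz":0,"rx":0,"ry":0,"rz":-1,"hand":1},{"dx":0,"dy":0,"dz":0,"rx":0,"ry":0,"rz":-1,"hand":1}]'
python3 -m crank '[{"dx":0,"dy":0,"dz":0,"rx":0,"ry":0,"rz":-1,"hand":1},{"dx":0,"dy":0,"dz":0,"rx":0,"ry":0,"rz":-1,"hand":1},{"dx":0,"dy":0,"dz":0,"rx":0,"ry":0,"rz":-1,"hand":1}]'
python3 -m crank '[{"dx":0,"dy":0,"dz":0,"rx":0,"ry":0,"rz":-1,"hand":1},{"dx":0,"dy":0,"dz":0,"rx":0,"ry":0,"rz":-1,"hand":1},{"dx":0,"dy":0,"dz":0,"rx":0,"ry":0,"rz":-1,"hand":1},{"dx":0,"dy":0,"dz":0,"rx":0,"ry":0,"rz":-1,"hand":1}]'
python3 - <<'E'
from h import *
import pickle
w=cam('wrist','w4.png');pickle.dump(w,open('w4.pkl','wb'))
s=robot.read_state();print(s['clock'],s['qpos'].round(1),s['ee_pos'],s['ee_rot'].round(3),s['contact_force'],s['opening'])
q=proj(w,s['ee_pos']+[0,0,.018]);print(q)
a=w['pixels'][190:270,255:380,::-1]
a=cv2.resize(a,None,fx=6,fy=6,interpolation=cv2.INTER_CUBIC)
a=np.clip(a.astype(float)*1.5,0,255).astype(np.uint8);cv2.imwrite('pics/f.png',a)
E
```

```text
clock: 6.8
ee_pos: [0.511, -0.146, 0.2239]
ee_rot: [[0.963, 0.271, 0.002], [0.271, -0.963, -0.001], [0.002, 0.002, -1.0]]
contact_force: [0.4, -0.1, -5.5]
opening: 0.046
clock: 7.42
ee_pos: [0.5598, 0.0962, 0.2203]
ee_rot: [[0.695, 0.719, -0.002], [0.719, -0.695, 0.0], [-0.001, -0.001, -1.0]]
contact_force: [0.2, 0.1, -6.3]
opening: 0.0459
clock: 7.8
ee_pos: [0.5596, 0.0922, 0.2208]
ee_rot: [[0.242, 0.97, -0.001], [0.97, -0.242, -0.001], [-0.001, -0.001, -1.0]]
contact_force: [-0.6, 1.3, -6.9]
opening: 0.0463
clock: 8.18
ee_pos: [0.5596, 0.0921, 0.2208]
ee_rot: [[-0.276, 0.961, -0.001], [0.961, 0.276, -0.001], [-0.0, -0.001, -1.0]]
contact_force: [-0.1, -0.4, -5.7]
opening: 0.0457
clock: 8.55
ee_pos: [0.5597, 0.092, 0.2208]
ee_rot: [[-0.719, 0.695, -0.001], [0.695, 0.719, -0.001], [0.0, -0.001, -1.0]]
contact_force: [-0.3, 1.3, -5.5]
opening: 0.0458
clock: 9.05
ee_pos: [0.5597, 0.0923, 0.221]
ee_rot: [[-0.969, 0.248, -0.001], [0.248, 0.969, -0.001], [0.0, -0.001, -1.0]]
contact_force: [-0.3, -0.3, -5.7]
opening: 0.0458
9.1 [  6.8  -6.7  96.5  -0.   90.3 -68.7] [0.55969412 0.09237139 0.22109231] [[-0.968  0.25  -0.001]
 [ 0.25   0.968 -0.   ]
 [ 0.    -0.001 -1.   ]] [ 0.75931479  0.11766603 -5.37263809] 0.04559831680962459
[317.50321219 260.29703877]
```

View pics/f.png

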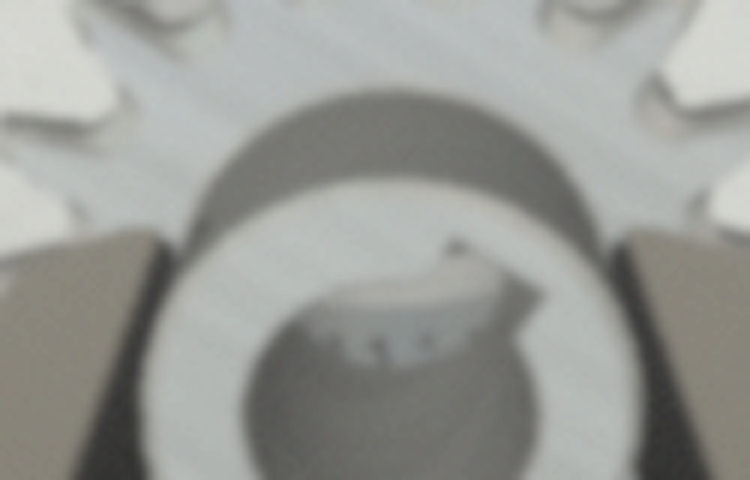

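The zoom (9th) shows the boss held with its centre near crop (391,412) and its keyway about 33° right of image-up, against about 30° for the key. That calls for a shift of about -1 mm in tool x and a turn of about -3° rz. I'll move to just above the shaft end and feel down from there.

```bash
python3 -m crank '[{"dx":-0.002,"dy":0,"dz":0.07,"rx":0,"ry":0,"rz":-0.1,"hand":1},{"dx":-0.002,"dy":0,"dz":0.12,"rx":0,"ry":0,"rz":-0.1,"hand":1},{"dx":-0.002,"dy":0,"dz":0.14,"rx":0,"ry":0,"rz":-0.1,"hand":1},{"dx":-0.002,"dy":0,"dz":0.14,"rx":0,"ry":0,"rz":-0.1,"hand":1}]'
python3 -m crank '[{"dx":0,"dy":0,"dz":0.004,"rx":0,"ry":0,"rz":0,"hand":1},{"dx":0,"dy":0,"dz":0.008,"rx":0,"ry":0,"rz":0,"hand":1},{"dx":0,"dy":0,"dz":0.010,"rx":0,"ry":0,"rz":0,"hand":1},{"dx":0,"dy":0,"dz":0.010,"rx":0,"ry":0,"rz":0,"hand":1}]'
python3 - <<'E'
from h import *
s=robot.read_state();print(s['ee_pos'],s['contact_force'],s['ft_torque'])
E
```

```text
clock: 9.6
ee_pos: [0.5607, 0.0927, 0.1515]
ee_rot: [[-0.98, 0.197, -0.001], [0.197, 0.98, -0.0], [0.001, -0.0, -1.0]]
contact_force: [0.3, -0.7, -5.0]
opening: 0.0455
clock: 10.1
ee_pos: [0.5608, 0.0928, 0.1467]
ee_rot: [[-0.981, 0.195, 0.0], [0.195, 0.981, -0.0], [-0.0, 0.0, -1.0]]
contact_force: [0.3, -0.1, -5.1]
opening: 0.0458
[0.56076374 0.09283033 0.14673852] [ 0.32337842 -0.05846719 -5.05903157] [ 0.00591475 -0.01007464  0.03209342]
```

```bash
python3 -m crank '[{"dx":0,"dy":0,"dz":0.002,"rx":0,"ry":0,"rz":0,"hand":1},{"dx":0,"dy":0,"dz":0.004,"rx":0,"ry":0,"rz":0,"hand":1},{"dx":0,"dy":0,"dz":0.004,"rx":0,"ry":0,"rz":0,"hand":1}]' | egrep 'pos|force'
python3 -m crank '[{"dx":0,"dy":0,"dz":0.001,"rx":0,"ry":0,"rz":0,"hand":1},{"dx":0,"dy":0,"dz":0.002,"rx":0,"ry":0,"rz":0,"hand":1},{"dx":0,"dy":0,"dz":0.002,"rx":0,"ry":0,"rz":0,"hand":1}]' | egrep 'pos|force'
python3 - <<'E'
from h import *
s=robot.read_state();print(s['ee_pos'],s['contact_force'],s['ft_torque'])
E
```

```text
ee_pos: [0.5607, 0.0928, 0.1445]
contact_force: [-0.8, 0.1, -5.9]
ee_pos: [0.5607, 0.0928, 0.1436]
contact_force: [0.3, 0.4, -5.8]
[0.56070137 0.09281461 0.1435633 ] [ 0.31323472  0.37283443 -5.80014903] [0.03239357 0.01296024 0.00266962]
```

```bash
python3 -m crank '[{"dx":0,"dy":0,"dz":0.001,"rx":0,"ry":0,"rz":0,"hand":1},{"dx":0,"dy":0,"dz":0.002,"rx":0,"ry":0,"rz":0,"hand":1},{"dx":0,"dy":0,"dz":0.002,"rx":0,"ry":0,"rz":0,"hand":1}]' | egrep 'pos|force'
python3 -m crank '[{"dx":0,"dy":0,"dz":0.001,"rx":0,"ry":0,"rz":0,"hand":1},{"dx":0,"dy":0,"dz":0.002,"rx":0,"ry":0,"rz":0,"hand":1},{"dx":0,"dy":0,"dz":0.002,"rx":0,"ry":0,"rz":0,"hand":1}]' | egrep 'pos|force'
python3 - <<'E'
from h import *
s=robot.read_state();print(s['ee_pos'],s['contact_force'],s['ft_torque'])
E
```

```text
ee_pos: [0.5607, 0.0928, 0.1426]
contact_force: [-0.6, -0.1, -5.0]
ee_pos: [0.5607, 0.0928, 0.1416]
contact_force: [-0.0, -1.3, -5.4]
[0.56071383 0.09275922 0.14159934] [-0.00575241 -1.32022547 -5.41440343] [-0.19040756  0.0284013   0.03291405]
```

```bash
python3 -m crank '[{"dx":0,"dy":0,"dz":0.001,"rx":0,"ry":0,"rz":0,"hand":1},{"dx":0,"dy":0,"dz":0.002,"rx":0,"ry":0,"rz":0,"hand":1},{"dx":0,"dy":0,"dz":0.002,"rx":0,"ry":0,"rz":0,"hand":1}]' | egrep 'pos|force'
python3 - <<'E'
from h import *
s=robot.read_state();print(s['ee_pos'],s['contact_force'],s['ft_torque'])
E
```

```text
ee_pos: [0.5607, 0.0928, 0.1406]
contact_force: [-1.1, -1.3, -4.8]
[0.5607139  0.09275895 0.14057718] [-1.05082052 -1.32195225 -4.75110638] [-0.26295604  0.09281626 -0.02922917]
```

```bash
python3 -m crank '[{"dx":0.0004,"dy":-0.001,"dz":0,"rx":0,"ry":0,"rz":0,"hand":1},{"dx":0.0004,"dy":-0.001,"dz":0.001,"rx":0,"ry":0,"rz":0,"hand":1},{"dx":0.0004,"dy":-0.001,"dz":0.002,"rx":0,"ry":0,"rz":0,"hand":1},{"dx":0.0004,"dy":-0.001,"dz":0.002,"rx":0,"ry":0,"rz":0,"hand":1}]' | egrep 'pos|force'
python3 - <<'E'
from h import *
s=robot.read_state();print(s['ee_pos'],s['contact_force'],s['ft_torque'])
E
```

```text
ee_pos: [0.5604, 0.0924, 0.1395]
contact_force: [-0.1, -0.0, -4.9]
[0.56040932 0.09241628 0.13954404] [-0.12390265 -0.02824489 -4.90944919] [-0.00436365 -0.04997589  0.00900576]
```

```bash
python3 -m crank '[{"dx":0,"dy":0,"dz":0.002,"rx":0,"ry":0,"rz":0,"hand":1},{"dx":0,"dy":0,"dz":0.004,"rx":0,"ry":0,"rz":0,"hand":1},{"dx":0,"dy":0,"dz":0.006,"rx":0,"ry":0,"rz":0,"hand":1},{"dx":0,"dy":0,"dz":0.006,"rx":0,"ry":0,"rz":0,"hand":1}]' | egrep 'pos|force'
python3 - <<'E'
from h import *
s=robot.read_state();print(s['ee_pos'],s['contact_force'],s['ft_torque'])
E
python3 -m crank '[{"dx":0,"dy":0,"dz":0.002,"rx":0,"ry":0,"rz":0,"hand":1},{"dx":0,"dy":0,"dz":0.004,"rx":0,"ry":0,"rz":0,"hand":1},{"dx":0,"dy":0,"dz":0.006,"rx":0,"ry":0,"rz":0,"hand":1},{"dx":0,"dy":0,"dz":0.006,"rx":0,"ry":0,"rz":0,"hand":1}]' | egrep 'pos|force'
python3 - <<'E'
from h import *
s=robot.read_state();print(s['ee_pos'],s['contact_force'],s['ft_torque'])
E
```

```text
ee_pos: [0.5604, 0.0924, 0.1365]
contact_force: [-0.8, -0.5, -5.1]
[0.56038656 0.09236636 0.13650447] [-0.77222173 -0.48136929 -5.11389101] [ 0.02826371 -0.02932343 -0.03308901]
ee_pos: [0.5604, 0.0924, 0.1336]
contact_force: [-0.4, 1.4, -5.3]
[0.56042411 0.09236976 0.13355089] [-0.42209923  1.42518265 -5.33331987] [ 0.04731178  0.01531497 -0.03334068]
```

Underside at about 111.9 mm with no force. Now I'll feel for the key in 0.5 mm rows.

```bash
for i in 1; do :; done
python3 -m crank '[{"dx":0,"dy":0,"dz":0.001,"rx":0,"ry":0,"rz":0,"hand":1},{"dx":0,"dy":0,"dz":0.002,"rx":0,"ry":0,"rz":0,"hand":1},{"dx":0,"dy":0,"dz":0.003,"rx":0,"ry":0,"rz":0,"hand":1},{"dx":0,"dy":0,"dz":0.003,"rx":0,"ry":0,"rz":0,"hand":1}]' | egrep 'pos|force'
python3 -m crank '[{"dx":0,"dy":0,"dz":0.001,"rx":0,"ry":0,"rz":0,"hand":1},{"dx":0,"dy":0,"dz":0.001,"rx":0,"ry":0,"rz":0,"hand":1}]' | egrep 'pos|force'
python3 - <<'E'
from h import *
s=robot.read_state();print(s['clock'],s['ee_pos'],s['contact_force'],s['ft_torque'])
E
```

```text
ee_pos: [0.5604, 0.0924, 0.1321]
contact_force: [-0.2, 0.4, -5.4]
ee_pos: [0.5604, 0.0924, 0.1316]
contact_force: [-0.1, 0.2, -5.6]
14.225 [0.56041861 0.092385   0.13161516] [-0.07965909  0.15436076 -5.60912924] [-0.04390343 -0.01050883 -0.01618491]
```

```bash
python3 -m crank '[{"dx":0,"dy":0,"dz":0.001,"rx":0,"ry":0,"rz":0,"hand":1},{"dx":0,"dy":0,"dz":0.001,"rx":0,"ry":0,"rz":0,"hand":1}]' | egrep 'pos|force'
python3 -m crank '[{"dx":0,"dy":0,"dz":0.001,"rx":0,"ry":0,"rz":0,"hand":1},{"dx":0,"dy":0,"dz":0.001,"rx":0,"ry":0,"rz":0,"hand":1}]' | egrep 'pos|force'
python3 - <<'E'
from h import *
s=robot.read_state();print(s['clock'],s['ee_pos'],s['contact_force'],s['ft_torque'])
E
```

```text
ee_pos: [0.5604, 0.0924, 0.1311]
contact_force: [-0.2, 0.9, -5.4]
ee_pos: [0.5605, 0.0924, 0.1306]
contact_force: [-0.1, 0.3, -5.8]
14.725 [0.56045295 0.09236151 0.1306343 ] [-0.12900996  0.34099363 -5.84711046] [ 0.04290881 -0.04478886 -0.01665877]
```

```bash
python3 -m crank '[{"dx":0,"dy":0,"dz":0.001,"rx":0,"ry":0,"rz":0,"hand":1},{"dx":0,"dy":0,"dz":0.001,"rx":0,"ry":0,"rz":0,"hand":1}]' | egrep 'pos|force'
python3 -m crank '[{"dx":0,"dy":0,"dz":0.001,"rx":0,"ry":0,"rz":0,"hand":1},{"dx":0,"dy":0,"dz":0.001,"rx":0,"ry":0,"rz":0,"hand":1}]' | egrep 'pos|force'
python3 - <<'E'
from h import *
s=robot.read_state();print(s['clock'],s['ee_pos'],s['contact_force'],s['ft_torque'])
E
```

```text
ee_pos: [0.5604, 0.0923, 0.1301]
contact_force: [0.0, -1.0, -5.8]
ee_pos: [0.5604, 0.0923, 0.1296]
contact_force: [-0.6, -0.4, -5.4]
15.225 [0.56040665 0.09232851 0.12958772] [-0.60979921 -0.35080847 -5.36703927] [-0.09033871  0.12723061 -0.00988797]
```

No resistance 2 mm below the key's top, so the keyway seems to have gone over the key at the first try. Carrying on down gently, checking forces.

```bash
python3 -m crank '[{"dx":0,"dy":0,"dz":0.001,"rx":0,"ry":0,"rz":0,"hand":1},{"dx":0,"dy":0,"dz":0.002,"rx":0,"ry":0,"rz":0,"hand":1},{"dx":0,"dy":0,"dz":0.003,"rx":0,"ry":0,"rz":0,"hand":1},{"dx":0,"dy":0,"dz":0.003,"rx":0,"ry":0,"rz":0,"hand":1}]' | egrep 'pos|force'
python3 - <<'E'
from h import *
s=robot.read_state();print(s['clock'],s['ee_pos'],s['contact_force'],s['ft_torque'])
E
python3 -m crank '[{"dx":0,"dy":0,"dz":0.001,"rx":0,"ry":0,"rz":0,"hand":1},{"dx":0,"dy":0,"dz":0.002,"rx":0,"ry":0,"rz":0,"hand":1},{"dx":0,"dy":0,"dz":0.003,"rx":0,"ry":0,"rz":0,"hand":1},{"dx":0,"dy":0,"dz":0.003,"rx":0,"ry":0,"rz":0,"hand":1}]' | egrep 'pos|force'
python3 - <<'E'
from h import *
s=robot.read_state();print(s['clock'],s['ee_pos'],s['contact_force'],s['ft_torque'])
E
```

```text
ee_pos: [0.5604, 0.0923, 0.1281]
contact_force: [-0.9, -1.2, -6.0]
15.725 [0.56040627 0.09234422 0.12807146] [-0.90210783 -1.16378112 -5.98050088] [-0.22128738  0.20539075  0.02815435]
ee_pos: [0.5604, 0.0924, 0.1266]
contact_force: [-1.1, -2.3, -5.0]
16.225 [0.56040751 0.09235933 0.12658535] [-1.14629664 -2.34938844 -5.03279002] [-0.33976312  0.30077845  0.04611955]
```

```bash
cat > st.py <<'E'
from h import *
s=robot.read_state();print(s['clock'],s['ee_pos'].round(5),s['contact_force'].round(2),s['ft_torque'].round(3))
E
python3 -m crank '[{"dx":0.0003,"dy":-0.0008,"dz":0,"rx":0,"ry":0,"rz":0,"hand":1},{"dx":0.0003,"dy":-0.0008,"dz":0.002,"rx":0,"ry":0,"rz":0,"hand":1},{"dx":0.0003,"dy":-0.0008,"dz":0.004,"rx":0,"ry":0,"rz":0,"hand":1},{"dx":0.0003,"dy":-0.0008,"dz":0.004,"rx":0,"ry":0,"rz":0,"hand":1}]' >/dev/null; python3 st.py
python3 -m crank '[{"dx":0,"dy":0,"dz":0.002,"rx":0,"ry":0,"rz":0,"hand":1},{"dx":0,"dy":0,"dz":0.004,"rx":0,"ry":0,"rz":0,"hand":1},{"dx":0,"dy":0,"dz":0.006,"rx":0,"ry":0,"rz":0,"hand":1},{"dx":0,"dy":0,"dz":0.006,"rx":0,"ry":0,"rz":0,"hand":1}]' >/dev/null; python3 st.py
```

```text
16.725 [0.5602  0.09204 0.12451] [-0.13  0.15 -5.84] [-0.032 -0.011  0.02 ]
17.225 [0.56018 0.09201 0.12154] [ 0.5  -0.63 -5.86] [0.059 0.06  0.014]
```

```bash
python3 -m crank '[{"dx":0,"dy":0,"dz":0.002,"rx":0,"ry":0,"rz":0,"hand":1},{"dx":0,"dy":0,"dz":0.004,"rx":0,"ry":0,"rz":0,"hand":1},{"dx":0,"dy":0,"dz":0.006,"rx":0,"ry":0,"rz":0,"hand":1},{"dx":0,"dy":0,"dz":0.006,"rx":0,"ry":0,"rz":0,"hand":1}]' >/dev/null; python3 st.py
python3 -m crank '[{"dx":0,"dy":0,"dz":0.002,"rx":0,"ry":0,"rz":0,"hand":1},{"dx":0,"dy":0,"dz":0.004,"rx":0,"ry":0,"rz":0,"hand":1},{"dx":0,"dy":0,"dz":0.006,"rx":0,"ry":0,"rz":0,"hand":1},{"dx":0,"dy":0,"dz":0.006,"rx":0,"ry":0,"rz":0,"hand":1}]' >/dev/null; python3 st.py
python3 -m crank '[{"dx":0,"dy":0,"dz":0.002,"rx":0,"ry":0,"rz":0,"hand":1},{"dx":0,"dy":0,"dz":0.004,"rx":0,"ry":0,"rz":0,"hand":1},{"dx":0,"dy":0,"dz":0.004,"rx":0,"ry":0,"rz":0,"hand":1}]' >/dev/null; python3 st.py
```

```text
17.725 [0.56016 0.09201 0.11852] [ 0.17  0.31 -5.22] [-0.002 -0.009 -0.016]
18.225 [0.56017 0.09201 0.11555] [ 0.04  0.37 -4.62] [ 0.018 -0.016 -0.003]
18.6 [0.5602  0.092   0.11355] [ 0.11 -0.22 -6.14] [ 0.009  0.003 -0.033]
```

```bash
python3 -m crank '[{"dx":0,"dy":0,"dz":0.002,"rx":0,"ry":0,"rz":0,"hand":1},{"dx":0,"dy":0,"dz":0.004,"rx":0,"ry":0,"rz":0,"hand":1},{"dx":0,"dy":0,"dz":0.004,"rx":0,"ry":0,"rz":0,"hand":1}]' >/dev/null; python3 st.py
python3 -m crank '[{"dx":0,"dy":0,"dz":0.001,"rx":0,"ry":0,"rz":0,"hand":1},{"dx":0,"dy":0,"dz":0.002,"rx":0,"ry":0,"rz":0,"hand":1},{"dx":0,"dy":0,"dz":0.002,"rx":0,"ry":0,"rz":0,"hand":1}]' >/dev/null; python3 st.py
python3 -m crank '[{"dx":0,"dy":0,"dz":0.001,"rx":0,"ry":0,"rz":0,"hand":1},{"dx":0,"dy":0,"dz":0.002,"rx":0,"ry":0,"rz":0,"hand":1},{"dx":0,"dy":0,"dz":0.002,"rx":0,"ry":0,"rz":0,"hand":1}]' >/dev/null; python3 st.py
python3 -m crank '[{"dx":0,"dy":0,"dz":0.001,"rx":0,"ry":0,"rz":0,"hand":1},{"dx":0,"dy":0,"dz":0.002,"rx":0,"ry":0,"rz":0,"hand":1},{"dx":0,"dy":0,"dz":0.002,"rx":0,"ry":0,"rz":0,"hand":1}]' >/dev/null; python3 st.py
```

```text
18.975 [0.56017 0.09201 0.11154] [ 0.03 -0.58 -6.14] [ 0.011 -0.015 -0.012]
19.35 [0.56021 0.09201 0.11059] [ 0.23 -0.61 -5.52] [-0.053  0.009 -0.004]
19.725 [0.56025 0.09202 0.10982] [-0.05 -0.1  -2.59] [-0.043  0.171 -0.023]
20.1 [0.56032 0.09201 0.10902] [-4.14 -0.11  4.54] [-0.143  0.702 -0.025]
```

Slinger contact came at TCP 109.8 mm, as expected (about 10 N). I'll relieve the sideways force and press on in small steps.

```bash
python3 -m crank '[{"dx":0.0006,"dy":0,"dz":0,"rx":0,"ry":0,"rz":0,"hand":1},{"dx":0.0006,"dy":0,"dz":0.0006,"rx":0,"ry":0,"rz":0,"hand":1},{"dx":0.0006,"dy":0,"dz":0.001,"rx":0,"ry":0,"rz":0,"hand":1}]' >/dev/null; python3 st.py
python3 -m crank '[{"dx":0,"dy":0,"dz":0.001,"rx":0,"ry":0,"rz":0,"hand":1},{"dx":0,"dy":0,"dz":0.001,"rx":0,"ry":0,"rz":0,"hand":1}]' >/dev/null; python3 st.py
```

```text
20.475 [0.56017 0.09204 0.10831] [-0.77 -0.99  2.8 ] [-0.226  0.011 -0.028]
20.725 [0.5601  0.09205 0.10767] [ 1.67 -1.4   4.1 ] [-0.205 -0.315  0.031]
```

```bash
python3 -m crank '[{"dx":-0.0002,"dy":-0.0003,"dz":0.001,"rx":0,"ry":0,"rz":0,"hand":1},{"dx":-0.0002,"dy":-0.0003,"dz":0.001,"rx":0,"ry":0,"rz":0,"hand":1}]' >/dev/null; python3 st.py
python3 -m crank '[{"dx":0,"dy":0,"dz":0.001,"rx":0,"ry":0,"rz":0,"hand":1},{"dx":0,"dy":0,"dz":0.001,"rx":0,"ry":0,"rz":0,"hand":1}]' >/dev/null; python3 st.py
```

```text
20.975 [0.5601  0.09199 0.10715] [0.9  0.41 3.2 ] [ 0.09  -0.326 -0.03 ]
21.225 [0.56008 0.09196 0.10663] [1.68 2.2  3.51] [ 0.158 -0.432  0.012]
```

```bash
python3 -m crank '[{"dx":-0.0003,"dy":0.0002,"dz":0.0006,"rx":0,"ry":0,"rz":0,"hand":1},{"dx":-0.0003,"dy":0.0002,"dz":0.001,"rx":0,"ry":0,"rz":0,"hand":1}]' >/dev/null; python3 st.py
python3 -m crank '[{"dx":0,"dy":0,"dz":0.0006,"rx":0,"ry":0,"rz":0,"hand":1},{"dx":0,"dy":0,"dz":0.0006,"rx":0,"ry":0,"rz":0,"hand":1}]' >/dev/null; python3 st.py
```

```text
21.475 [0.56014 0.09199 0.10614] [1.11 0.2  5.1 ] [ 0.144 -0.252 -0.003]
21.725 [0.56014 0.092   0.10577] [0.49 2.25 3.56] [ 0.241 -0.192  0.049]
```

```bash
python3 -m crank '[{"dx":0,"dy":0.0002,"dz":0.0004,"rx":0,"ry":0,"rz":0,"hand":1},{"dx":0,"dy":0.0002,"dz":0.0004,"rx":0,"ry":0,"rz":0,"hand":1}]' >/dev/null; python3 st.py
python3 -m crank '[{"dx":0,"dy":0,"dz":0.0004,"rx":0,"ry":0,"rz":0,"hand":1},{"dx":0,"dy":0,"dz":0.0004,"rx":0,"ry":0,"rz":0,"hand":1}]' >/dev/null; python3 st.py
```

```text
21.975 [0.56018 0.092   0.10576] [0.1  0.2  4.16] [ 0.035  0.057 -0.015]
22.225 [0.56014 0.09201 0.10568] [-1.54 -0.28  7.46] [-0.009  0.135 -0.02 ]
```

```bash
python3 -m crank '[{"dx":0,"dy":0,"dz":0.0004,"rx":0,"ry":0,"rz":0,"hand":1},{"dx":0,"dy":0,"dz":0.0004,"rx":0,"ry":0,"rz":0,"hand":1}]' >/dev/null; python3 st.py
python3 -m crank '[{"dx":0,"dy":0,"dz":0.0004,"rx":0,"ry":0,"rz":0,"hand":1},{"dx":0,"dy":0,"dz":0.0004,"rx":0,"ry":0,"rz":0,"hand":1}]' >/dev/null; python3 st.py
```

```text
22.475 [0.56016 0.09199 0.10569] [-3.11 -0.67  8.87] [ 0.011  0.292 -0.05 ]
22.725 [0.56019 0.092   0.10569] [-2.98 -0.63 10.1 ] [-0.094  0.444 -0.043]
```

It's a firm stop at TCP 105.7 mm, exactly the expected home height, so it is seated. I'll ease off, open, and lift away.

```bash
python3 -m crank '[{"dx":0,"dy":0,"dz":-0.001,"rx":0,"ry":0,"rz":0,"hand":1},{"dx":0,"dy":0,"dz":-0.001,"rx":0,"ry":0,"rz":0,"hand":0.6},{"dx":0,"dy":0,"dz":-0.001,"rx":0,"ry":0,"rz":0,"hand":0.4},{"dx":0,"dy":0,"dz":-0.001,"rx":0,"ry":0,"rz":0,"hand":0.2},{"dx":0,"dy":0,"dz":-0.001,"rx":0,"ry":0,"rz":0,"hand":0.1}]'
python3 -m crank '[{"dx":0,"dy":0,"dz":0,"rx":0,"ry":0,"rz":0,"hand":0.1},{"dx":0,"dy":0,"dz":0,"rx":0,"ry":0,"rz":0,"hand":0.1}]'; python3 st.py
```

```text
clock: 23.35
ee_pos: [0.56, 0.092, 0.1052]
ee_rot: [[-0.981, 0.195, -0.001], [0.195, 0.981, -0.0], [0.001, -0.0, -1.0]]
contact_force: [0.3, 0.4, -0.7]
opening: 0.071
clock: 23.6
ee_pos: [0.5602, 0.0921, 0.1055]
ee_rot: [[-0.981, 0.195, -0.0], [0.195, 0.981, -0.0], [0.0, -0.0, -1.0]]
contact_force: [-0.0, 1.0, 0.0]
opening: 0.0833
23.6 [0.56015 0.09206 0.10551] [-0.02  1.05  0.03] [0.013 0.011 0.023]
```

```bash
python3 -m crank '[{"dx":0,"dy":0,"dz":-0.04,"rx":0,"ry":0,"rz":0,"hand":0},{"dx":0,"dy":0,"dz":-0.1,"rx":0,"ry":0,"rz":0,"hand":0},{"dx":0,"dy":0,"dz":-0.2,"rx":0,"ry":0,"rz":0,"hand":0},{"dx":-0.06,"dy":0,"dz":-0.24,"rx":0,"ry":0,"rz":0,"hand":0},{"dx":-0.06,"dy":0,"dz":-0.24,"rx":0,"ry":0,"rz":0,"hand":0}]'
python3 - <<'E'
from h import *
w=cam('wrist');print([proj(w,[.5601,.0921,z]) for z in(.124,.084)],robot.read_state()['ee_pos'])
u,v=proj(w,[.5601,.0921,.124]).astype(int)
a=w['pixels'][v-45:v+45,u-55:u+55,::-1];a=cv2.resize(a,None,fx=6,fy=6,interpolation=cv2.INTER_CUBIC)
s=cam('side')['pixels'][150:220,300:420,::-1];s=cv2.resize(s,(660,385),interpolation=cv2.INTER_CUBIC)
b=np.vstack([a,s]);b=cv2.resize(b,None,fx=.64,fy=.64);b=np.clip(b*1.4,0,255).astype(np.uint8);cv2.imwrite('pics/g.png',b)
E
```

```text
clock: 24.22
ee_pos: [0.591, 0.086, 0.2286]
ee_rot: [[-0.981, 0.196, 0.003], [0.196, 0.981, 0.0], [-0.003, 0.001, -1.0]]
contact_force: [0.7, -0.1, 0.0]
opening: 0.093
[array([318.21788892, 167.34724225]), array([318.37775346, 161.46949538])] [0.5899934  0.08612747 0.22686517]
```

View pics/g.png

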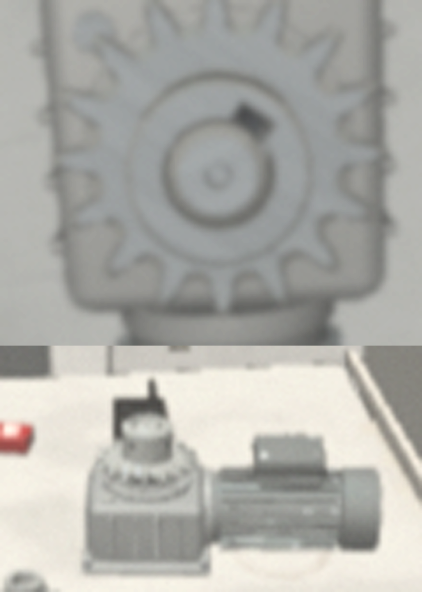

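The picture (10th) shows the sprocket on the shaft, level, with the shaft end flush in the boss at (217,175) and the keyway at (252,122). The gripper is clear, so I'm handing in.

```bash
python3 -c "
from station import order
print(order.sign_off())"
```

```text
the job is handed in; nothing more can be done
None
```

The drive sprocket is fitted on the gearmotor shaft, boss up and pressed home, and the job is handed in. Sign-off reports no verdict.

- **Approach:** I gripped the boss, turned the sprocket about 153° to the key angle seen in the wrist camera (about 136° in the world), and lowered it in small steps, easing off sideways forces as they appeared. The keyway went over the key first time, so no turning search was needed.
- **Pressing home:** The slinger ring took about 10 N. The sprocket then stopped firmly at TCP height 105.7 mm, which is the expected home height. The highest force reading then was about 16 N with the sprocket's weight included, well under the 40 N limit.
- **Last checks:** After release, force on the gripper was near zero and it was fully clear. The final picture showed the sprocket level and centred, with the boss flush with the shaft end. The clock read about 24 s of the 72 s allowed.
- **Not measured:** I didn't re-measure the idler, padlock or radio at the end, but the arm did not go near any of them.
- **Disagreements:** The first moves were refused because the command needs every field in each row. The wrist camera showed a sideways offset of about 1.5 mm, within its stated accuracy, which I corrected for.

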